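# Load the instrument drying station

### The job

Load the drying station in the dental room: slide the flat instrument cassette across the worktop, without lifting it, until it lies centred and square on the blue drying mat, long side along long side, and pack every bur block, square canister and knobbed jar on the worktop into the steel tray, all standing upright on its floor. Only when everything is loaded, turn the drying-air valve to half open, midway between handle crosswise to the pipe and handle along it. Leave the other things where they stand.

Things in the scene. Friction and masses are not known exactly. Their poses are not given: they have to be found in the camera images.
- tray: Open drying tray of steel, fixed to the worktop: outside 124 mm (its x) by 220 mm (its y) by 40 mm high, walls and floor 5 mm thick, so the inside is 114 by 210 mm and its floor lies 5 mm above the worktop. Origin: centre of the underside. All six pieces fit in one layer, standing, only with care: two rows along the tray's y, each of one bur block lengthwise and two small pieces, some 7 mm apart.
- mat: Blue drying mat, 160 mm (its x) by 130 mm (its y), fixed and practically flush with the worktop (1 mm, it does not hinder sliding). Origin: its centre, z up.
- cassette: Flat closed steel instrument cassette, loose, about 0.45 kg: 120 mm (its x) by 90 mm (its y) by 14 mm thick, with a dark latch rib on top in the middle, 50 mm long (along its x), 14 mm thick (along y), from 14 to 38 mm above the underside, that can be pinched. Origin: centre of the underside. Slides on the worktop with ordinary friction.
- valve_base: Brass drying-air ball valve in a steel pipe on a grey foot, fixed: foot 130 by 50 mm; the pipe runs along its x, 30 mm above the worktop, top of the pipe 40 mm and of the brass body 46 mm. Origin: under the turning axis, on the worktop; z up.
- valve (a joint): Opening angle of the valve's black T-handle, rad, turning about the vertical: 0 = shut (handle crosswise to the pipe, stop), grows counter-clockwise seen from above, pi/2 = fully open (handle along the pipe, stop). Half open is pi/4. It starts shut or nearly so (up to 0.12) and stays where it is left (0.12 N m of friction).
- valve_grip (a point): Middle of the T-handle's bar, on the turning axis, 77 mm above the worktop. The bar is 64 mm long (this point's y), 14 mm thick (its x) and 26 mm high, from 64 to 90 mm above the worktop; turns with the handle.
- bur_block_1: Bur block, about 0.2 kg: white block 90 mm (its x) by 46 mm (its y) by 40 mm high with small burs standing in its top, and in the middle of the top an upright steel grip rib 50 mm long (along x), 16 mm thick (along y), from 40 to 70 mm above the underside. Origin: centre of the underside; z up. Takes up the same floor when turned half a turn. May be absent (None).
- bur_block_2: Bur block, about 0.2 kg: white block 90 mm (its x) by 46 mm (its y) by 40 mm high with small burs standing in its top, and in the middle of the top an upright steel grip rib 50 mm long (along x), 16 mm thick (along y), from 40 to 70 mm above the underside. Origin: centre of the underside; z up. Takes up the same floor when turned half a turn. May be absent (None).
- canister_1: Square metal canister, about 0.15 kg: 46 by 46 by 40 mm, with an upright black grip bar in the middle of its top, 32 mm long (along x), 16 mm thick (along y), from 40 to 70 mm above the underside. Origin: centre of the underside; z up. Takes up the same floor when turned half a turn. May be absent (None).
- canister_2: Square metal canister, about 0.15 kg: 46 by 46 by 40 mm, with an upright black grip bar in the middle of its top, 32 mm long (along x), 16 mm thick (along y), from 40 to 70 mm above the underside. Origin: centre of the underside; z up. Takes up the same floor when turned half a turn. May be absent (None).
- jar_1: Round white lidded jar, about 0.15 kg: 46 mm across and 40 mm high with a round white knob 20 mm across in the middle of its top, from 40 to 70 mm above the underside. Any yaw is the same. Origin: centre of the underside; z up. Takes up the same floor when turned half a turn. May be absent (None).
- jar_2: Round white lidded jar, about 0.15 kg: 46 mm across and 40 mm high with a round white knob 20 mm across in the middle of its top, from 40 to 70 mm above the underside. Any yaw is the same. Origin: centre of the underside; z up. Takes up the same floor when turned half a turn. May be absent (None).
- bottle: Small white bottle, red cap, 44 mm across, 85 mm high, between tray and mat. Not part of the job: leave it where it stands. Origin: on its underside.
- cup: White cup, 60 mm across, 60 mm high, beyond the tray. Not part of the job: leave it where it stands. Origin: on its underside.
- swab_box: Cardboard box 70 by 100 by 45 mm, beyond the tray. Not part of the job: leave it where it stands. Origin: on its underside.
- dish: Steel dish, 90 mm across, 25 mm high, near the robot. Not part of the job: leave it where it stands. Origin: on its underside.
- brush: Small cleaning brush, 150 mm long, lying beyond the tray. Not part of the job: leave it where it stands. Origin: on its underside.
- wipes: Grey pack 80 by 60 by 30 mm, right, near the robot. Not part of the job: leave it where it stands. Origin: on its underside.

How it is judged:
On the way, in this order (a step that is already met when the one before it is completed fails the run):
1. the cassette lies on the mat and every piece stands in the tray, the valve still shut (x of bur_block_1 in the frame of tray between -0.054 and 0.054 m and y of bur_block_1 in the frame of tray between -0.102 and 0.102 m and z of each of bur_block_1, bur_block_2, canister_1, canister_2, jar_1, jar_2 in the frame of tray below 0.011 m and angle between each of bur_block_1, bur_block_2, canister_1, canister_2, jar_1, jar_2's own z axis and vertical below 0.12 rad and linear speed of each of bur_block_1, bur_block_2, canister_1, canister_2, jar_1, jar_2 below 0.03 m/s and x of bur_block_2 in the frame of tray between -0.054 and 0.054 m and y of bur_block_2 in the frame of tray between -0.102 and 0.102 m and x of canister_1 in the frame of tray between -0.054 and 0.054 m and y of canister_1 in the frame of tray between -0.102 and 0.102 m and x of canister_2 in the frame of tray between -0.054 and 0.054 m and y of canister_2 in the frame of tray between -0.102 and 0.102 m and x of jar_1 in the frame of tray between -0.054 and 0.054 m and y of jar_1 in the frame of tray between -0.102 and 0.102 m and x of jar_2 in the frame of tray between -0.054 and 0.054 m and y of jar_2 in the frame of tray between -0.102 and 0.102 m and horizontal distance between cassette and mat below 0.018 m and angle between the x axis of cassette and the x axis of mat, either way round below 0.17 rad and height (world z) of cassette below 0.006 m and value of joint valve below 0.25 rad), for 0.2 s.
2. the valve is half open (value of joint valve between 0.645 and 0.925 rad), for 0.2 s.
At the end, for the whole second after the job is handed in: Every piece present stands upright (within 7 degrees) and at rest on the tray's floor, inside its walls; the cassette lies flat on the mat, its centre within 18 mm of the mat's and its long side within 0.17 rad of the mat's; the valve stands at pi/4 within 0.14 rad; all is released (all of step 2 and x of bur_block_1 in the frame of tray between -0.054 and 0.054 m and y of bur_block_1 in the frame of tray between -0.102 and 0.102 m and z of each of bur_block_1, bur_block_2, canister_1, canister_2, jar_1, jar_2 in the frame of tray below 0.011 m and angle between each of bur_block_1, bur_block_2, canister_1, canister_2, jar_1, jar_2's own z axis and vertical below 0.12 rad and linear speed of each of bur_block_1, bur_block_2, canister_1, canister_2, jar_1, jar_2, cassette below 0.03 m/s and x of bur_block_2 in the frame of tray between -0.054 and 0.054 m and y of bur_block_2 in the frame of tray between -0.102 and 0.102 m and x of canister_1 in the frame of tray between -0.054 and 0.054 m and y of canister_1 in the frame of tray between -0.102 and 0.102 m and x of canister_2 in the frame of tray between -0.054 and 0.054 m and y of canister_2 in the frame of tray between -0.102 and 0.102 m and x of jar_1 in the frame of tray between -0.054 and 0.054 m and y of jar_1 in the frame of tray between -0.102 and 0.102 m and x of jar_2 in the frame of tray between -0.054 and 0.054 m and y of jar_2 in the frame of tray between -0.102 and 0.102 m and horizontal distance between cassette and mat below 0.018 m and angle between the x axis of cassette and the x axis of mat, either way round below 0.17 rad and height (world z) of cassette below 0.006 m); the robot touches nothing.
It fails at once if something that is not part of the job is shoved more than 40 mm (distance of any of bottle, cup, swab_box, dish, brush, wipes from where it was at the start of the episode above 0.04 m).
It fails at once if something that is not part of the job is knocked over (angle between any of bottle, cup, swab_box, dish, wipes's own z axis and vertical above 0.6 rad).
It fails at once if the cassette is lifted (more than 20 mm) off the worktop (height (world z) of cassette above 0.02 m).
Of bur_block_1, bur_block_2, canister_1, canister_2, jar_1, jar_2 only 5 to 6 are there at a start; the rules pass over those that are not, and their reading is None.
At some moment in a run one of bur_block_1, bur_block_2, canister_1, canister_2, jar_1, jar_2, cassette may be knocked a few centimetres aside while the robot is not near it.
It also fails if it takes over 210 s, if anything falls off the work surface, if the arm or the gripper's body presses on something with over 40 N, if the wrist force passes 120 N, or if a joint passes its speed limit or range.

### The arm

A 6-joint arm with a two-finger parallel gripper is mounted at the origin on the work surface. World frame = base frame: x ahead of the robot, y to its left, z up, the work surface at z = 0. Lengths are in m, angles in rad, forces in N, time in s.
With the tool pointing down it reaches from about 0.325 to 0.775 m from the base axis. Payload 9.3 kg.
Tool frame: the origin (TCP) lies at the very end of the fingers, on their centre line; the grasp point (between the pads) lies 19 mm behind it; z points along the fingers, y is the line along which they close (so a half turn about z gives the same grasp; the last joint's range is limited). The gripper opens to 85 mm and grips with 20 to 120 N. Pads are 22 mm wide; open, the fingers measure 114 mm over their backs; the gripper's body (76 mm by 85 mm) begins 54 mm behind the grasp point. The pads swing forward as they close: fully open they stand 13 mm farther back than shut.
Start: joints at [-0.153, 0.259, 0.021, 1.334, 0, 1.418], TCP at [0.55, -0, 0.231] pointing down, gripper open.
Joint ranges: [-3.04, 3.04], [-0.91, 1.82], [-1.04, 1.36], [-1.92, 1.95], [-1.52, 1.45], [-3.14, 3.14]. Speed limits (rad/s): [2.22, 2.22, 2.79, 3.14, 3.14, 3.14].

### API

Orientations are given as a 3x3 rotation matrix whose columns are the frame's x, y, z axes.
In Python, from workcell import r gives the robot as it stands.
- The arm moves only by the shell command python3 -m jog 'ROWS' [FORCE]. ROWS is JSON, one flat list of numbers, 5 for each row, row after row: the shift along the tool's x, y, z in m, then the turn about the tool's z in degrees, then the opening, from 0 (shut) to 1 (fully open). A call has exactly 5 rows; each row shifts and turns the commanded pose from where the row before left it, along the tool's axes as they then stand; what a row does not reach is not made up. A row lasts 1/8 s, in which the tool goes at most 62.5 mm and 10.7 degrees, less where a joint would pass 70% of its speed; a pose out of reach is approached as far as the arm can. A call with a gripper value outside its range is refused whole. The fingers move at their own pace and stop on an object; FORCE is the grip in N (left out, the last holds). Time passes only in rows, so rows that do not move let the fingers close, or fill a call up. It gives the time, the measured TCP pose, the force, the opening and the grip force at its end, in the units of the state.
- r.get_obs(): the state, without advancing time (a new reading comes with each control period).
- r.camera(name): name is "scene" or "side" or "wrist"; returns a dict with "frame" (480x640x3 uint8, red, green, blue), "range_z" (480x640 float32, m along the optical axis (not along the pixel's ray), 0 where there is no reading), "vertical_fov" (degrees; the focal length in pixels is half the picture's height over the tangent of half this angle, whatever the lens; pixels are square), "cx", "cy" (the principal point, pixels), "camera_from_world" (4x4, takes a point from world to camera coordinates). Camera axes: x right, y down, z forward; pixel columns grow to the right and rows downward; lengths in m; the calibration is good to about 2 mm. A picture is of the moment at which its call begins.
- r.job_done(): hands the job in; it is judged then, once.
The state is a dict: "time": time; "q": joint angles; "joint_velocities": joint speeds; "joint_efforts": joint torques, N m; "tool_pos": TCP position; "tool_rot": TCP orientation; "contact_force": force on the tool from outside, world axes, zero at the start; "moment": the same for the moment, N m; "gripper_width": finger opening in m; "finger_force": force on a finger pad.
Only numpy, scipy, OpenCV 4.12 (cv2) and the standard library are available. Lean on these libraries where they do the work, as an engineer would, in place of code of your own. Each camera call takes 0.05 s, during which the arm holds its last target. There are 200 camera calls.

## Working session

There is one attempt and no reset: what is moved stays moved. The work goes in short steps, Python scripts to look and compute and a shell command to move; the robot and the scene stay as the last step left them, time stands still between calls to the robot, and variables do not carry over. Pictures are saved under pics/ and viewed, at most 14 in all, crops included, and the job is handed in when it is done.

```bash
mkdir -p pics; ls; cat > h.py <<'E'
import numpy as np, cv2
from workcell import r
def cam(n):
    c=r.camera(n); c['f']=240/np.tan(np.radians(c['vertical_fov'])/2); c['T']=np.linalg.inv(c['camera_from_world']); return c
def pts(c):
    v,u=np.mgrid[0:480,0:640]; z=c['range_z']
    p=np.stack([(u-c['cx'])/c['f']*z,(v-c['cy'])/c['f']*z,z],-1)
    return p@c['T'][:3,:3].T+c['T'][:3,3]
def save(c,n): cv2.imwrite('pics/'+n,c['frame'][:,:,::-1])
def ray(c,u,v,h):
    d=c['T'][:3,:3]@np.array([(u-c['cx'])/c['f'],(v-c['cy'])/c['f'],1]); o=c['T'][:3,3]
    return o+d*(h-o[2])/d[2]
E
python3 - <<'E'
from h import *
for n in('scene','side'):
    c=cam(n); save(c,n+'1.png'); print(n,c['T'].round(3).tolist(),c['f'])
o=r.get_obs(); print({k:np.round(v,3).tolist() for k,v in o.items()})
E
```

```text
pics
scene [[0.466, 0.745, -0.478, 1.19], [0.885, -0.397, 0.243, -0.366], [-0.009, -0.536, -0.844, 1.183], [0.0, 0.0, 0.0, 1.0]] 586.1234642989525
side [[0.836, -0.381, 0.396, 0.157], [-0.549, -0.587, 0.595, -0.64], [0.006, -0.715, -0.699, 0.781], [0.0, 0.0, 0.0, 1.0]] 443.7370507344658
{'time': 0.1, 'q': [-0.153, 0.259, 0.021, 1.334, 0.0, 1.418], 'joint_velocities': [0.0, -0.0, 0.003, -0.001, -0.0, -0.001], 'joint_efforts': [0.003, -55.669, 34.507, 0.012, -0.0, 0.0], 'tool_pos': [0.55, 0.0, 0.231], 'tool_rot': [[0.0, 1.0, -0.001], [1.0, -0.0, 0.0], [0.0, -0.001, -1.0]], 'contact_force': [-0.95, -0.779, 0.316], 'moment': [-0.038, -0.022, 0.043], 'finger_force': 0.0, 'gripper_width': 0.085}
```

View pics/scene1.png

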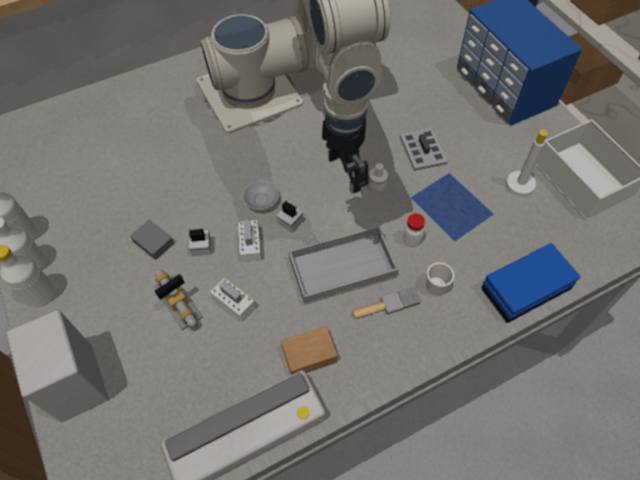

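View pics/side1.png

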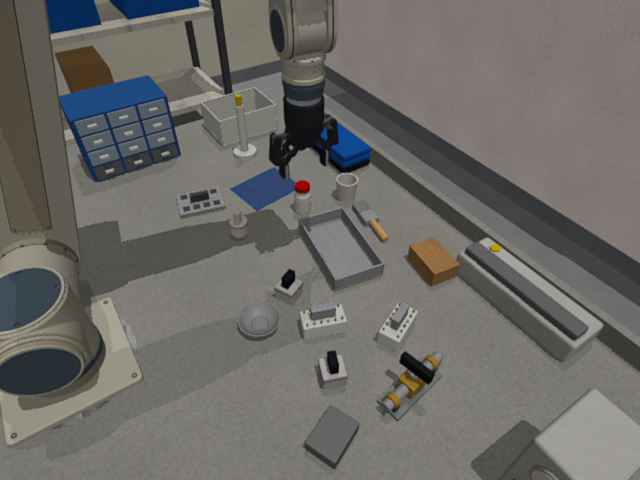

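The scene picture shows cassette (424,148), mat (452,206), one jar (378,177), bottle (414,230), tray (343,265), canisters (290,214) and (199,240), blocks (249,240) and (233,296), valve (177,298). The side view confirms this, so five pieces are present.

```bash
cat >> h.py <<'E'
def rect(P):
    (x,y),(w,h),a=cv2.minAreaRect((P[:,:2]*1000).astype(np.float32))
    if w<h: w,h,a=h,w,a+90
    return [round(x),round(y)],[round(w),round(h)],round((a+90)%180-90,1)
ROI={'scene':dict(cassette=(395,120,452,172),jar=(364,158,392,194),can1=(274,198,306,230),can2=(184,224,214,256),blk1=(234,216,266,262),blk2=(206,274,258,320),valve=(148,268,204,330),tray=(284,228,402,302),mat=(408,172,496,240)),
'side':dict(cassette=(172,180,230,218),jar=(226,204,250,244),can1=(270,266,308,304),can2=(314,346,352,390),blk1=(294,298,352,342),blk2=(374,298,422,352),valve=(374,342,448,418),tray=(294,206,388,288),mat=(226,166,300,212))}
BAND=dict(cassette=(.030,.045),jar=(.060,.08),can1=(.058,.08),can2=(.058,.08),blk1=(.058,.08),blk2=(.058,.08),valve=(.078,.1),tray=(.035,.045),mat=(-.01,.01))
E
python3 - <<'E'
from h import *
for n in('scene','side'):
    c=cam(n); P=pts(c); f=c['frame'].astype(int); print(n, 'table z',P[300,200 if n=='scene' else 250])
    for k,(a,b,d,e) in ROI[n].items():
        p=P[b:e,a:d].reshape(-1,3); q=f[b:e,a:d].reshape(-1,3); lo,hi=BAND[k]
        m=(p[:,2]>lo)&(p[:,2]<hi)
        if k=='mat': m&=q[:,2]-q[:,0]>40
        s=p[m]
        if len(s)>5: print(k,len(s),rect(s),s.mean(0).round(4), np.percentile(p[:,2],99).round(3))
        if k in('blk1','blk2','can1','can2','cassette','jar'):
            m=(p[:,2]>(.034 if k!='cassette' else .009))&(p[:,2]<(.045 if k!='cassette' else .02)); s=p[m]; print('   body',len(s),rect(s))
E
```

```text
scene table z [ 5.45120281e-01 -3.56262057e-01  3.83364963e-04]
cassette 107 ([412, 316], [55, 15], -14.4) [0.4131 0.3154 0.0376] 0.041
   body 1084 ([411, 317], [125, 93], -14.5)
jar 60 ([450, 156], [21, 17], -26.3) [0.4514 0.1553 0.0687] 0.349
   body 167 ([454, 155], [45, 41], 55.4)
can1 118 ([451, -88], [34, 19], 27.8) [ 0.4531 -0.0888  0.0683] 0.074
   body 197 ([452, -89], [49, 46], -64.7)
can2 131 ([417, -304], [32, 19], 70.4) [ 0.4197 -0.3037  0.0683] 0.074
   body 213 ([418, -304], [48, 46], -21.1)
blk1 156 ([466, -200], [54, 16], -20.7) [ 0.468  -0.2     0.0697] 0.074
   body 444 ([467, -200], [96, 46], -20.3)
blk2 202 ([588, -293], [52, 18], 24.9) [ 0.5896 -0.293   0.0692] 0.074
   body 506 ([587, -293], [93, 47], 22.4)
valve 266 ([527, -403], [64, 18], -77.0) [ 0.5285 -0.403   0.0885] 0.094
tray 738 ([622, -38], [220, 129], 80.3) [ 0.6242 -0.0418  0.0396] 0.044
mat 2751 ([594, 283], [161, 132], 9.2) [0.5973 0.2829 0.0016] 0.087
side table z [ 0.369333   -0.05270784 -0.00064496]
cassette 106 ([407, 316], [49, 17], -17.2) [0.4072 0.3153 0.0366] 0.039
   body 824 ([407, 318], [120, 97], -14.4)
jar 56 ([447, 156], [20, 18], -49.8) [0.4462 0.1549 0.0683] 0.073
   body 150 ([446, 157], [45, 44], 45.7)
can1 140 ([448, -88], [33, 17], 23.7) [ 0.4467 -0.0902  0.0679] 0.072
   body 243 ([447, -89], [47, 45], -62.9)
can2 182 ([415, -304], [34, 17], 69.4) [ 0.4133 -0.3057  0.0688] 0.072
   body 408 ([415, -304], [48, 47], 68.8)
blk1 252 ([463, -199], [51, 19], -20.8) [ 0.4618 -0.201   0.0682] 0.072
   body 558 ([463, -200], [90, 47], -20.2)
blk2 218 ([585, -292], [52, 16], 23.7) [ 0.5819 -0.2942  0.0689] 0.072
   body 556 ([584, -292], [92, 47], 23.2)
valve 390 ([524, -403], [63, 16], -76.8) [ 0.522  -0.4045  0.088 ] 0.091
tray 690 ([576, -28], [224, 214], 79.5) [ 0.6022 -0.0511  0.0393] 0.042
mat 1466 ([590, 282], [160, 133], 8.9) [0.5845 0.2808 0.0017] 0.275
```

```bash
cat >> h.py <<'E'
def cloud():
    out=[]; 
    for n in('scene','side'):
        c=cam(n); out.append((n,pts(c).reshape(-1,3),c['frame'].reshape(-1,3).astype(int)))
    return out
def comps(P,minn=20):
    g=np.zeros((300,500),np.uint8); i=((P[:,:2]-[.28,-.5])/.002).astype(int)
    ok=(i>=0).all(1)&(i[:,0]<300)&(i[:,1]<500); P=P[ok]; i=i[ok]; g[i[:,0],i[:,1]]=1
    n,l=cv2.connectedComponents(cv2.morphologyEx(g,cv2.MORPH_CLOSE,np.ones((3,3)))); k=l[i[:,0],i[:,1]]
    return [P[k==j] for j in range(1,n) if (k==j).sum()>minn]
def find(lo,hi,maxlen=400,minn=20):
    for n,P,f in cloud():
        for s in comps(P[(P[:,2]>lo)&(P[:,2]<hi)],minn):
            R=rect(s)
            if R[1][0]<maxlen: print(n,len(s),*R)
def plan(x,y,z,th):
    "mm, deg: world yaw of tool y -> shifts in present tool axes, turn"
    o=r.get_obs(); R=o['tool_rot']; R=np.array(R); p=np.array(o['tool_pos'])*1000
    t=np.degrees(np.arctan2(R[1,1],R[0,1])); d=(th-t+90)%180-90
    print('pos',p.round(1),'yaw',round(t,1),'q',np.round(o['q'],2),'| shift',(R.T@(np.array([x,y,z])-p)).round(1),'turn',round(-d,1),'(or %.1f)'%(-d-180*np.sign(-d)))
E
python3 - <<'E'
from h import *
print('ribs');find(.058,.082,120)
print('tray');find(.033,.045,300,300)
print('foot'); find(.003,.02,300,150)
for n,P,f in cloud():
    s=P[(abs(P[:,2]-.005)<.004)&(abs(P[:,0]-.525)<.09)&(abs(P[:,1]+.403)<.09)]
    for q in comps(s,60): print('foot',n,len(q),rect(q))
    s=P[(P[:,2]>.026)&(P[:,2]<.050)&(abs(P[:,0]-.525)<.1)&(abs(P[:,1]+.403)<.08)]
    for q in comps(s,60): print('pipe',n,len(q),rect(q))
plan(409.5,317,150,-14.5+90)
E
```

```text
ribs
scene 129 [418, -304] [32, 19] 65.6
scene 122 [452, -88] [34, 19] 25.6
scene 156 [466, -200] [56, 16] -20.8
scene 62 [451, 155] [20, 18] -66.6
scene 143 [534, -401] [64, 12] -76.7
scene 203 [588, -293] [52, 18] 22.4
scene 68 [627, 464] [24, 16] 42.0
scene 104 [638, 135] [40, 20] 39.1
scene 67 [751, 132] [58, 32] 65.0
scene 57 [780, 118] [57, 23] 66.1
side 181 [415, -303] [33, 16] 68.6
side 139 [448, -88] [35, 17] 28.5
side 253 [463, -199] [50, 18] -21.1
side 61 [447, 156] [20, 19] 85.9
side 228 [518, -405] [64, 13] -68.5
side 219 [585, -292] [51, 17] 23.1
side 55 [616, 465] [23, 14] -24.2
side 109 [620, 136] [39, 21] -39.6
side 30 [773, 144] [49, 15] -35.6
side 42 [826, 342] [38, 18] 55.8
tray
scene 442 [467, -200] [93, 46] -20.2
scene 309 [566, -397] [90, 36] 8.7
scene 519 [588, -293] [93, 47] 22.8
scene 853 [622, -38] [221, 128] 80.0
scene 667 [774, -200] [100, 73] 81.4
side 414 [415, -304] [47, 46] 68.1
side 578 [463, -200] [90, 49] -20.0
side 458 [492, -407] [88, 37] 8.9
side 572 [584, -292] [92, 46] 23.2
side 714 [618, -36] [224, 125] 80.1
side 510 [771, -198] [103, 72] 82.
[... 696 characters left out ...]
9] -27.3
side 508 [525, -421] [149, 24] 3.7
side 359 [571, -92] [197, 97] -60.8
side 2385 [627, -26] [194, 105] 80.2
side 240 [614, 464] [69, 59] -24.1
side 261 [746, -211] [120, 56] -63.8
side 458 [747, 2] [153, 44] 81.1
side 561 [807, -374] [255, 12] 89.8
foot scene 2290 ([525, -403], [180, 180], -90.0)
pipe scene 161 ([471, -412], [39, 27], 16.9)
pipe scene 477 ([565, -398], [90, 36], 7.8)
foot side 2510 ([525, -403], [180, 180], 0.0)
foot side 180 ([594, -345], [63, 42], -87.3)
pipe side 723 ([493, -408], [89, 37], 11.0)
pipe side 251 ([582, -392], [43, 28], 21.9)
pos [550.    0.  231.3] yaw -0.0 q [-0.15  0.26  0.02  1.33 -0.    1.42] | shift [ 317.  -140.5   81.3] turn -75.5 (or 104.5)
```

```bash
for i in 1 2; do python3 -m jog '[0.0317,-0.014,0.008,0,1, 0.0317,-0.014,0.008,0,1, 0.0317,-0.014,0.008,0,1, 0.0317,-0.014,0.008,0,0.6, 0.0317,-0.014,0.008,0,0.6]' 40 |tail -3; done
for i in 1 2; do python3 -m jog '[0,0,0,-8,0.6, 0,0,0,-8,0.6, 0,0,0,-8,0.6, 0,0,0,-8,0.6, 0,0,0,-5.7,0.6]' | tail -3; done
python3 - <<'E'
from h import *
plan(409.5,317,60,75.5)
c=cam('wrist'); save(c,'w1.png')
find(.030,.042,130,60)
E
```

```text
contact_force: [0.4, 0.3, -0.4]
gripper_width: 0.052
finger_force: 0.0
contact_force: [0.4, 0.0, 0.2]
gripper_width: 0.0521
finger_force: 0.0
contact_force: [0.7, -0.7, -0.8]
gripper_width: 0.0512
finger_force: 0.0
contact_force: [0.6, 0.3, -0.2]
gripper_width: 0.0509
finger_force: 0.0
pos [410.  317.  151.3] yaw 75.6 q [ 0.5   0.24 -0.21  1.12 -0.    0.75] | shift [ 0.5 -0.1 91.3] turn 0.1 (or -179.9)
scene 472 [353, -400] [83, 60] 21.8
scene 106 [411, 316] [55, 16] -13.3
scene 179 [419, -305] [48, 47] -20.4
scene 341 [467, -200] [94, 46] -20.2
scene 181 [452, -89] [49, 47] 30.5
scene 123 [457, 155] [47, 33] 81.9
scene 105 [469, -413] [41, 27] 22.7
scene 383 [587, -293] [92, 46] 23.8
scene 240 [577, -395] [68, 36] 8.9
scene 71 [753, 140] [47, 21] 35.2
scene 110 [805, -205] [98, 14] 78.1
scene 89 [846, 211] [66, 8] -2.1
side 1033 [349, -400] [80, 60] 22.5
side 105 [407, 317] [49, 18] -14.7
side 405 [415, -304] [48, 46] 69.0
side 538 [463, -200] [89, 47] -19.6
side 247 [449, -88] [48, 47] 24.5
side 158 [447, 156] [44, 44] -29.5
side 366 [482, -409] [66, 35] 6.5
side 507 [583, -292] [90, 47] 23.4
side 186 [583, -395] [46, 26] 2.3
side 198 [746, -211] [120, 58] -63.4
```

View pics/w1.png

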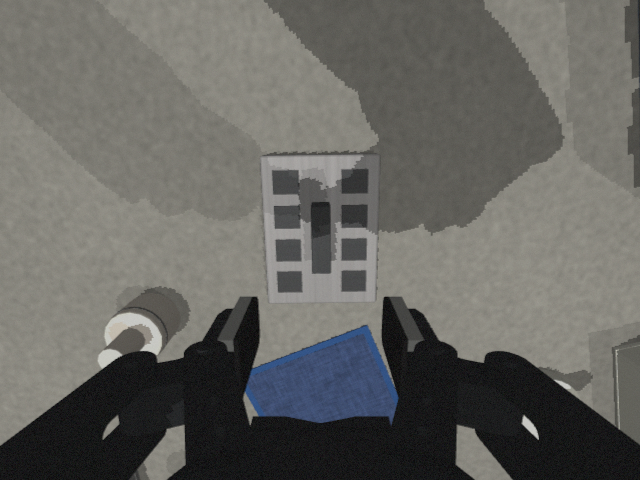

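The wrist view shows the latch rib at (320,238), lined up midway between the fingers. I'll descend and pinch.

```bash
python3 -m jog '[0,0,0.03,0,0.6, 0,0,0.03,0,0.6, 0,0,0.03,0,0.6, 0,0,0.025,0,0.6, 0,0,0.016,0,0.6]' |tail -4; python3 -m jog '[0,0,0,0,0, 0,0,0,0,0, 0,0,0,0,0, 0,0,0,0,0, 0,0,0,0,0]' 40
python3 -c "
from h import *
plan(592,282.5,20,99)"
```

```text
tool_rot: [[-0.967, 0.255, -0.001], [0.255, 0.967, -0.001], [0.001, -0.001, -1.0]]
contact_force: [-0.1, -0.0, -0.5]
gripper_width: 0.0511
finger_force: 0.0
time: 4.5
tool_pos: [0.4104, 0.3172, 0.0211]
tool_rot: [[-0.968, 0.252, 0.001], [0.252, 0.968, 0.001], [-0.001, 0.001, -1.0]]
contact_force: [-0.1, -0.2, 6.7]
gripper_width: 0.0132
finger_force: 41.3
pos [410.4 317.2  21.1] yaw 75.4 q [ 0.5   0.36 -0.41  0.8   0.    0.75] | shift [-184.4   12.2    1.3] turn -23.6 (or 156.4)
```

```bash
for i in 1 2; do python3 -m jog '[-0.0184,0.0012,0,0,0, -0.0184,0.0012,0,0,0, -0.0184,0.0012,0,0,0, -0.0184,0.0012,0,0,0, -0.0184,0.0012,0,0,0]' |tail -3; done;  python3 -m jog '[0,0,0,-5,0, 0,0,0,-5,0, 0,0,0,-5,0, 0,0,0,-5,0, 0,0,0,-3.6,0]'|tail -3
python3 - <<'E'
from h import *
plan(592,282.5,20,99)
for n,P,f in cloud():
    s=P[(P[:,2]>.009)&(P[:,2]<.02)&(abs(P[:,0]-.59)<.1)&(abs(P[:,1]-.28)<.085)]
    for q in comps(s,60): print(n,len(q),rect(q))
E
```

```text
contact_force: [-7.0, 1.6, 9.3]
gripper_width: 0.0128
finger_force: 41.9
contact_force: [-5.4, 1.8, 9.3]
gripper_width: 0.013
finger_force: 41.7
contact_force: [-0.2, 0.1, 4.7]
gripper_width: 0.0128
finger_force: 41.2
pos [591.6 282.4  21.1] yaw 99.1 q [ 0.32  0.55 -0.06  0.95  0.    0.16] | shift [-0.4  0.1  1.1] turn 0.1 (or -179.9)
scene 1052 ([592, 281], [123, 93], 9.7)
side 676 ([588, 282], [121, 95], 9.9)
```

```bash
python3 -m jog '[0,0,0,0,0.6, 0,0,0,0,0.6, 0,0,0,0,0.6, 0,0,-0.02,0,0.6, 0,0,-0.04,0,0.6]' |tail -2; python3 -m jog '[0,0,-0.03,0,0.6, 0,0,-0.03,0,0.6, 0,0,-0.03,0,0.6, 0,0,0,0,0.6, 0,0,0,0,0.6]' |tail -2
python3 - <<'E'
from h import *
plan(449,156,50,99)
find(.058,.082,60,40)
E
```

```text
gripper_width: 0.0514
finger_force: 0.0
gripper_width: 0.051
finger_force: 0.0
pos [590.8 282.1 169.5] yaw 99.0 q [0.32 0.46 0.17 1.28 0.   0.16] | shift [ 159.6 -102.4  119.7] turn -0.0 (or 180.0)
scene 133 [418, -304] [32, 18] 70.2
scene 120 [451, -88] [35, 19] 24.6
scene 158 [465, -199] [55, 16] -20.3
scene 65 [450, 156] [23, 17] -28.2
scene 206 [588, -293] [53, 17] 23.5
scene 71 [627, 463] [24, 17] 38.3
scene 109 [639, 139] [41, 24] 50.3
scene 145 [764, 126] [58, 58] 26.0
side 180 [415, -304] [34, 16] 68.6
side 138 [448, -87] [34, 19] 21.1
side 255 [463, -199] [50, 19] -21.2
side 57 [447, 157] [19, 17] -35.4
side 221 [585, -292] [53, 16] 22.8
side 110 [620, 136] [39, 23] -37.9
side 54 [615, 464] [23, 15] -25.4
```

```bash
python3 -m jog '[0.032,-0.0205,0,0,0.6, 0.032,-0.0205,0,0,0.6, 0.032,-0.0205,0,0,0.6, 0.032,-0.0205,0,0,0.6, 0.032,-0.0205,0,0,0.6]' |sed -n 2p; python3 -m jog '[0,0,0.02,0,0.6, 0,0,0.03,0,0.6, 0,0,0.03,0,0.6, 0,0,0.03,0,0.6, 0,0,0.014,0,0.6]' |tail -5
 python3 -m jog '[0,0,0,0,0.6, 0,0,0,0,0, 0,0,0,0,0, 0,0,0,0,0, 0,0,0,0,0]' 30; python3 -m jog '[0,0,-0.01,0,0, 0,0,-0.03,0,0, 0,0,-0.03,0,0, 0,0,-0.02,0,0, 0,0,0,0,0]'|tail -4
python3 -c "
from h import *
plan(602.6,16.9,50,170)"
```

```text
tool_pos: [0.4477, 0.1552, 0.1694]
tool_pos: [0.4478, 0.1557, 0.0444]
tool_rot: [[-0.988, -0.156, -0.003], [-0.156, 0.988, -0.001], [0.003, -0.0, -1.0]]
contact_force: [0.2, 0.1, 0.6]
gripper_width: 0.0515
finger_force: 0.0
time: 9.7
tool_pos: [0.4497, 0.1561, 0.0471]
tool_rot: [[-0.988, -0.157, 0.002], [-0.157, 0.988, 0.0], [-0.002, 0.0, -1.0]]
contact_force: [-1.0, 1.1, 5.7]
gripper_width: 0.0186
finger_force: 32.1
tool_rot: [[-0.988, -0.156, 0.003], [-0.156, 0.988, 0.0], [-0.003, -0.0, -1.0]]
contact_force: [-0.5, 0.1, -2.6]
gripper_width: 0.0188
finger_force: 31.4
pos [449.7 156.1 137.7] yaw 99.0 q [ 0.16  0.18 -0.33  1.06 -0.    0.  ] | shift [-129.  -161.4   88. ] turn -71.0 (or 109.0)
```

```bash
python3 -m jog '[-0.0258,-0.0323,0,0,0, -0.0258,-0.0323,0,0,0, -0.0258,-0.0323,0,0,0, -0.0258,-0.0323,0,0,0, -0.0258,-0.0323,0,0,0]' |sed -n 2p; for i in 1 2; do python3 -m jog '[0,0,0,-8,0, 0,0,0,-8,0, 0,0,0,-8,0, 0,0,0,-8,0, 0,0,0,-3.5,0]' |tail -1; done
python3 -c "
from h import *
plan(602.6,16.9,52,170)"
```

```text
tool_pos: [0.6021, 0.0156, 0.1349]
finger_force: 31.3
finger_force: 31.3
pos [601.1  16.7 134.8] yaw 170.2 q [-0.11  0.39 -0.04  1.15 -0.   -1.51] | shift [-0.5 -1.6 82.8] turn 0.2 (or -179.8)
```

```bash
python3 -m jog '[0,-0.0015,0.02,0,0, 0,0,0.03,0,0, 0,0,0.02,0,0, 0,0,0.012,0,0, 0,0,0,0,0]' |tail -4; python3 -m jog '[0,0,0,0,0.45, 0,0,0,0,0.45, 0,0,0,0,0.45, 0,0,-0.02,0,0.45, 0,0,-0.04,0,0.45]' |tail -2;python3 -m jog '[0,0,-0.04,0,0.6, 0,0,0,0,0.6, 0,0,0,0,0.6, 0,0,0,0,0.6, 0,0,0,0,0.6]' |tail -2
python3 - <<'E'
from h import *
find(.058,.082,60,40)
plan(449.5,-88,46,116)
E
```

```text
tool_rot: [[-0.174, -0.985, -0.002], [-0.985, 0.174, 0.0], [0.0, 0.002, -1.0]]
contact_force: [0.8, 0.8, -1.7]
gripper_width: 0.019
finger_force: 31.9
gripper_width: 0.0386
finger_force: 0.0
gripper_width: 0.0513
finger_force: 0.0
scene 124 [418, -304] [33, 19] 70.2
scene 122 [451, -89] [36, 18] 23.3
scene 154 [467, -200] [51, 16] -21.4
scene 202 [587, -293] [53, 17] 22.8
scene 83 [604, 13] [20, 19] -70.6
scene 74 [627, 465] [25, 14] 49.4
scene 104 [641, 136] [41, 20] 46.2
scene 132 [763, 126] [58, 58] 54.1
side 182 [415, -304] [33, 16] 69.2
side 137 [448, -88] [34, 19] 25.1
side 252 [463, -199] [51, 18] -19.4
side 220 [584, -292] [52, 17] 23.3
side 76 [600, 14] [19, 17] 57.7
side 60 [615, 463] [23, 15] -24.2
side 87 [617, 137] [37, 15] -53.4
pos [603.1  16.4 153.7] yaw 170.0 q [-0.11  0.38  0.    1.19  0.   -1.51] | shift [129.5 133.  107.8] turn 54.0 (or -126.0)
```

```bash
python3 -m jog '[0.0259,0.0266,0,0,0.6, 0.0259,0.0266,0,0,0.6, 0.0259,0.0266,0,0,0.6, 0.0259,0.0266,0,0,0.6, 0.0259,0.0266,0,0,0.6]' |sed -n 2p; python3 -m jog '[0,0,0,10,0.6, 0,0,0,10,0.6, 0,0,0,10,0.6, 0,0,0,10,0.6, 0,0,0,10,0.6]' |tail -1;python3 -m jog '[0,0,0.01,4,0.6, 0,0,0.01,0,0.6, 0,0,0,0,0.6, 0,0,0,0,0.6, 0,0,0,0,0.6]' |tail -1
python3 -c "
from h import *
plan(449.5,-88,46,116)"
```

```text
tool_pos: [0.4487, -0.0886, 0.1541]
finger_force: 0.0
finger_force: 0.0
pos [450.  -88.1 134.6] yaw 116.0 q [-0.38  0.16 -0.37  1.05 -0.   -0.83] | shift [ 0.4  0.4 88.6] turn 0.0 (or -180.0)
```

```bash
python3 -m jog '[0,0,0.02,0,0.6, 0,0,0.03,0,0.6, 0,0,0.03,0,0.6, 0,0,0.009,0,0.6, 0,0,0,0,0.6]' |tail -3
 python3 -m jog '[0,0,0,0,0, 0,0,0,0,0, 0,0,0,0,0, 0,0,0,0,0, 0,0,0,0,0]' 30; python3 -m jog '[0,0,-0.01,0,0, 0,0,-0.03,0,0, 0,0,-0.03,0,0, 0,0,-0.03,0,0, 0,0,-0.02,0,0]'|tail -3
python3 -c "
from h import *
plan(659.1,32.3,52,170)"
```

```text
contact_force: [0.7, 0.7, 1.2]
gripper_width: 0.0516
finger_force: 0.0
time: 17.3
tool_pos: [0.4503, -0.0882, 0.0461]
tool_rot: [[-0.899, -0.438, 0.001], [-0.438, 0.899, -0.001], [-0.001, -0.001, -1.0]]
contact_force: [-1.6, 1.0, 7.4]
gripper_width: 0.015
finger_force: 35.3
contact_force: [0.3, 0.4, -1.1]
gripper_width: 0.0153
finger_force: 34.3
pos [449.9 -88.1 167.2] yaw 116.0 q [-0.38  0.13 -0.31  1.13 -0.   -0.83] | shift [-240.7   16.6  115.4] turn -54.0 (or 126.0)
```

```bash
python3 -m jog '[-0.04,0.0028,0,0,0, -0.04,0.0028,0,0,0, -0.04,0.0028,0,0,0, -0.04,0.0028,0,0,0, -0.04,0.0028,0,0,0]' |sed -n 2p; python3 -m jog '[-0.0407,0.0026,0,0,0, 0,0,0,-10,0, 0,0,0,-10,0, 0,0,0,-10,0, 0,0,0,-10,0]' |tail -1;python3 -m jog '[0,0,0,-10,0, 0,0,0.02,-4,0, 0,0,0.02,0,0, 0,0,0,0,0, 0,0,0,0,0]' |tail -1
python3 -c "
from h import *
plan(659.1,32.3,52,170)"
```

```text
tool_pos: [0.6243, 0.013, 0.1657]
finger_force: 34.2
finger_force: 34.2
pos [659.1  32.3 126.2] yaw 170.0 q [-0.08  0.49  0.1   1.19  0.   -1.47] | shift [ 0.1  0.1 74.2] turn -0.0 (or 180.0)
```

```bash
python3 -m jog '[0,0,0.02,0,0, 0,0,0.025,0,0, 0,0,0.02,0,0, 0,0,0.009,0,0, 0,0,0,0,0]' |tail -4; python3 -m jog '[0,0,0,0,0.4, 0,0,0,0,0.4, 0,0,0,0,0.4, 0,0,-0.02,0,0.4, 0,0,-0.04,0,0.4]' |tail -2;python3 -m jog '[0,0,-0.04,0,0.6, 0,0,0,0,0.6, 0,0,0,0,0.6, 0,0,0,0,0.6, 0,0,0,0,0.6]' |tail -2
python3 - <<'E'
from h import *
find(.058,.082,60,40)
plan(416,-304,46,159)
E
```

```text
tool_rot: [[-0.174, -0.985, 0.001], [-0.985, 0.174, -0.0], [-0.0, -0.001, -1.0]]
contact_force: [0.2, 0.1, -1.0]
gripper_width: 0.0153
finger_force: 34.4
gripper_width: 0.0342
finger_force: 0.0
gripper_width: 0.0514
finger_force: 0.0
scene 133 [417, -303] [31, 21] 69.9
scene 160 [467, -200] [53, 16] -20.6
scene 202 [588, -293] [52, 17] 23.0
scene 82 [604, 14] [21, 19] -52.7
scene 64 [626, 463] [24, 15] 31.6
scene 108 [642, 135] [39, 19] 50.5
scene 150 [662, 30] [33, 20] 77.6
scene 129 [763, 125] [59, 57] -77.0
side 181 [415, -303] [33, 16] 68.9
side 255 [463, -199] [50, 19] -19.9
side 222 [585, -292] [52, 17] 22.9
side 73 [600, 15] [21, 17] 57.3
side 112 [622, 137] [39, 22] -34.5
side 59 [616, 465] [23, 15] -23.4
side 114 [658, 33] [37, 17] 76.1
pos [658.6  32.4 150.6] yaw 170.0 q [-0.08  0.48  0.15  1.24  0.   -1.47] | shift [373.4 180.4 104.8] turn 11.0 (or -169.0)
```

```bash
for i in 1 2; do python3 -m jog '[0.0373,0.018,0,0,0.6, 0.0373,0.018,0,0,0.6, 0.0373,0.018,0,0,0.6, 0.0373,0.018,0,0,0.6, 0.0373,0.018,0,0,0.6]' |sed -n 2p; done; python3 -m jog '[0,0,0,5.5,0.6, 0,0,0,5.5,0.6, 0,0,0.015,0,0.6, 0,0,0,0,0.6, 0,0,0,0,0.6]' |tail -1
python3 -c "
from h import *
plan(416,-304,46,159)"
```

```text
tool_pos: [0.5369, -0.1366, 0.1512]
tool_pos: [0.4159, -0.3047, 0.1513]
finger_force: 0.0
pos [ 416.8 -303.5  136. ] yaw 159.1 q [-0.79  0.25 -0.24  1.08 -0.   -2.  ] | shift [ 0.8  0.5 90. ] turn 0.1 (or -179.9)
```

```bash
python3 -m jog '[0,0,0.02,0,0.6, 0,0,0.03,0,0.6, 0,0,0.03,0,0.6, 0,0,0.01,0,0.6, 0,0,0,0,0.6]' |tail -3
 python3 -m jog '[0,0,0,0,0, 0,0,0,0,0, 0,0,0,0,0, 0,0,0,0,0, 0,0,0,0,0]' 30; python3 -m jog '[0,0,-0.01,0,0, 0,0,-0.03,0,0, 0,0,-0.03,0,0, 0,0,-0.03,0,0, 0,0,-0.02,0,0]'|tail -3
python3 -c "
from h import *
plan(649.9,-20.5,52,170)"
```

```text
contact_force: [0.1, 0.8, 0.4]
gripper_width: 0.0517
finger_force: 0.0
time: 24.9
tool_pos: [0.4171, -0.304, 0.0471]
tool_rot: [[-0.358, -0.934, 0.001], [-0.934, 0.358, -0.001], [0.001, -0.001, -1.0]]
contact_force: [-1.5, 0.8, 6.9]
gripper_width: 0.0154
finger_force: 35.9
contact_force: [0.3, 0.2, -1.4]
gripper_width: 0.0152
finger_force: 34.8
pos [ 416.9 -303.8  168.3] yaw 159.0 q [-0.79  0.23 -0.18  1.16  0.   -2.  ] | shift [-348.1 -115.8  116.2] turn -11.0 (or 169.0)
```

```bash
for i in 1 2; do python3 -m jog '[-0.0348,-0.0116,0,0,0, -0.0348,-0.0116,0,0,0, -0.0348,-0.0116,0,0,0, -0.0348,-0.0116,0,0,0, -0.0348,-0.0116,0,0,0]' |sed -n 2p; done; python3 -m jog '[0,0,0,-5.5,0, 0,0,0,-5.5,0, 0,0,0.02,0,0, 0,0,0.02,0,0, 0,0,0,0,0]' |tail -1
python3 -c "
from h import *
plan(649.9,-20.5,52,170)"
```

```text
tool_pos: [0.5339, -0.161, 0.1668]
tool_pos: [0.6504, -0.0194, 0.1667]
finger_force: 34.7
pos [648.8 -20.2 125.2] yaw 170.0 q [-0.16  0.47  0.08  1.18  0.   -1.56] | shift [ 0.1 -1.3 73.2] turn -0.0 (or 180.0)
```

```bash
python3 -m jog '[0,-0.001,0.02,0,0, 0,0,0.025,0,0, 0,0,0.02,0,0, 0,0,0.0075,0,0, 0,0,0,0,0]' |tail -4; python3 -m jog '[0,0,0,0,0.4, 0,0,0,0,0.4, 0,0,0,0,0.4, 0,0,-0.02,0,0.4, 0,0,-0.04,0,0.4]' |tail -2;python3 -m jog '[0,0,-0.04,0,0.6, 0,0,0,0,0.6, 0,0,0,0,0.6, 0,0,0,0,0.6, 0,0,0,0,0.6]' |tail -2
python3 - <<'E'
from h import *
find(.058,.082,60,40)
plan(586,-292.5,46,113)
E
```

```text
tool_rot: [[-0.174, -0.985, 0.0], [-0.985, 0.174, -0.0], [0.0, -0.0, -1.0]]
contact_force: [-1.3, -0.2, -1.4]
gripper_width: 0.0153
finger_force: 34.8
gripper_width: 0.0338
finger_force: 0.0
gripper_width: 0.051
finger_force: 0.0
scene 159 [465, -199] [54, 16] -20.4
scene 204 [588, -293] [51, 17] 24.1
scene 77 [626, 464] [24, 17] 38.8
scene 113 [641, 137] [41, 23] 52.6
scene 155 [653, -22] [33, 19] 76.8
scene 149 [662, 30] [33, 19] 78.3
scene 131 [763, 125] [58, 57] 13.8
side 252 [463, -199] [50, 19] -21.2
side 219 [584, -292] [52, 16] 23.5
side 76 [600, 15] [20, 17] 56.1
side 110 [622, 137] [39, 22] -34.1
side 59 [615, 464] [24, 18] -29.6
side 122 [649, -22] [35, 16] 77.4
side 108 [657, 31] [34, 16] 80.8
pos [650.6 -20.5 153.1] yaw 170.0 q [-0.16  0.46  0.13  1.24  0.   -1.56] | shift [279.   16.3 107.1] turn 57.0 (or -123.0)
```

```bash
python3 -m jog '[0.04,0.0023,0,0,0.6, 0.04,0.0023,0,0,0.6, 0.04,0.0023,0,0,0.6, 0.04,0.0023,0,0,0.6, 0.04,0.0023,0,0,0.6]' |sed -n 2p; python3 -m jog '[0.04,0.0023,0,0,0.6, 0.039,0.0024,0,0,0.6, 0,0,0,10,0.6, 0,0,0,10,0.6, 0,0,0,10,0.6]' |tail -1;python3 -m jog '[0,0,0,10,0.6, 0,0,0,10,0.6, 0,0,0.015,7,0.6, 0,0,0,0,0.6, 0,0,0,0,0.6]' |tail -1
python3 -c "
from h import *
plan(586,-292.5,46,113)"
```

```text
tool_pos: [0.6043, -0.2167, 0.1536]
finger_force: 0.0
finger_force: 0.0
pos [ 586.5 -292.6  139.1] yaw 113.2 q [-0.59  0.47  0.12  1.21 -0.   -0.99] | shift [ 0.4  0.2 93.1] turn 0.2 (or -179.8)
```

```bash
python3 -m jog '[0,0,0.02,0,0.6, 0,0,0.03,0,0.6, 0,0,0.03,0,0.6, 0,0,0.012,0,0.6, 0,0,0,0,0.6]' |tail -3
 python3 -m jog '[0,0,0,0,0, 0,0,0,0,0, 0,0,0,0,0, 0,0,0,0,0, 0,0,0,0,0]' 40; python3 -m jog '[0,0,-0.01,0,0, 0,0,-0.03,0,0, 0,0,-0.03,0,0, 0,0,-0.03,0,0, 0,0,-0.02,0,0]'|tail -3
python3 -c "
from h import *
plan(636.7,-94.8,52,170)"
```

```text
contact_force: [-0.0, -0.7, 0.1]
gripper_width: 0.0511
finger_force: 0.0
time: 32.5
tool_pos: [0.5869, -0.2929, 0.048]
tool_rot: [[-0.92, -0.391, 0.002], [-0.391, 0.92, -0.001], [-0.001, -0.002, -1.0]]
contact_force: [-1.0, 0.3, 6.1]
gripper_width: 0.015
finger_force: 45.1
contact_force: [0.5, 0.1, -1.9]
gripper_width: 0.0153
finger_force: 44.1
pos [ 586.5 -292.6  168.8] yaw 113.0 q [-0.59  0.46  0.17  1.28 -0.   -0.99] | shift [-123.4  162.6  116.7] turn -57.0 (or 123.0)
```

```bash
python3 -m jog '[-0.0247,0.0325,0,0,0, -0.0247,0.0325,0,0,0, -0.0247,0.0325,0,0,0, -0.0247,0.0325,0,0,0, -0.0247,0.0325,0,0,0]' |sed -n 2p;  python3 -m jog '[0,0,0,-10,0, 0,0,0,-10,0, 0,0,0,-10,0, 0,0,0,-10,0, 0,0,0,-10,0]' |tail -1; python3 -m jog '[0,0,0,-7,0, 0,0,0.02,0,0, 0,0,0.02,0,0, 0,0,0,0,0, 0,0,0,0,0]' |tail -1
python3 - <<'E'
from h import *
plan(636.7,-94.8,52,170)
for n,P,f in cloud():
    for q in comps(P[(P[:,2]>.085)&(P[:,2]<.125)&(abs(P[:,0]-.63)<.08)&(abs(P[:,1]+.095)<.09)],60): print(n,len(q),rect(q))
E
```

```text
tool_pos: [0.6367, -0.0934, 0.1672]
finger_force: 44.0
finger_force: 44.0
pos [636.8 -94.7 127.7] yaw 170.0 q [-0.28  0.46  0.06  1.17  0.   -1.67] | shift [ 0.1  0.2 75.7] turn -0.0 (or 180.0)
scene 776 ([639, -96], [91, 48], 80.4)
side 712 ([635, -96], [91, 47], 80.0)
```

```bash
python3 -m jog '[0,0,0.02,0,0, 0,0,0.025,0,0, 0,0,0.02,0,0, 0,0,0.0095,0,0, 0,0,0,0,0]' |tail -4; python3 -m jog '[0,0,0,0,0.4, 0,0,0,0,0.4, 0,0,0,0,0.4, 0,0,-0.02,0,0.4, 0,0,-0.04,0,0.4]' |tail -2;python3 -m jog '[0,0,-0.04,0,0.6, 0,0,0,0,0.6, 0,0,0,0,0.6, 0,0,0,0,0.6, 0,0,0,0,0.6]' |tail -2
python3 - <<'E'
from h import *
find(.058,.082,60,40)
plan(464.5,-199.5,46,69.7)
E
```

```text
tool_rot: [[-0.174, -0.985, 0.001], [-0.985, 0.174, -0.0], [0.0, -0.001, -1.0]]
contact_force: [0.9, 0.6, -1.7]
gripper_width: 0.0151
finger_force: 44.9
gripper_width: 0.0348
finger_force: 0.0
gripper_width: 0.0513
finger_force: 0.0
scene 159 [466, -200] [53, 16] -20.9
scene 84 [603, 15] [22, 18] -29.7
scene 73 [626, 462] [23, 15] 26.8
scene 97 [639, 136] [39, 20] 42.3
scene 240 [641, -97] [51, 26] 84.7
scene 150 [654, -22] [32, 20] 81.3
scene 150 [662, 30] [33, 19] 81.7
scene 72 [757, 137] [58, 35] 28.4
side 254 [463, -199] [50, 18] -21.8
side 76 [600, 14] [20, 17] 56.9
side 114 [622, 137] [40, 22] -36.6
side 58 [616, 464] [23, 15] -20.0
side 193 [635, -96] [51, 18] 79.6
side 118 [650, -21] [34, 17] 80.6
side 110 [657, 32] [33, 17] 83.2
pos [636.4 -94.6 151.6] yaw 170.0 q [-0.28  0.45  0.11  1.23  0.   -1.67] | shift [133.1 151.  105.8] turn -79.7 (or 100.3)
```

```bash
python3 -m jog '[0.0266,0.0302,0,0,0.6, 0.0266,0.0302,0,0,0.6, 0.0266,0.0302,0,0,0.6, 0.0266,0.0302,0,0,0.6, 0.0266,0.0302,0,0,0.6]' |sed -n 2p; for i in 1 2; do python3 -m jog '[0,0,0,10,0.6, 0,0,0,10,0.6, 0,0,0,10,0.6, 0,0,0,10,0.6, 0,0,0,10,0.6]' |tail -1; done
python3 -c "
from h import *
plan(464.5,-199.5,46,69.5)"
```

```text
tool_pos: [0.4636, -0.1999, 0.1522]
finger_force: 0.0
finger_force: 0.0
pos [ 464.7 -199.4  152.2] yaw 69.7 q [-0.57  0.22 -0.24  1.11  0.   -0.22] | shift [ 1.000e-01 -2.000e-01  1.062e+02] turn 0.2 (or -179.8)
```

```bash
python3 -m jog '[0,0,0.02,0,0.6, 0,0,0.03,0,0.6, 0,0,0.03,0,0.6, 0,0,0.025,0,0.6, 0,0,0,0,0.6]' |tail -3
 python3 -m jog '[0,0,0,0,0, 0,0,0,0,0, 0,0,0,0,0, 0,0,0,0,0, 0,0,0,0,0]' 40; python3 -m jog '[0,0,-0.01,0,0, 0,0,-0.03,0,0, 0,0,-0.03,0,0, 0,0,-0.03,0,0, 0,0,-0.02,0,0]'|tail -3
python3 -c "
from h import *
plan(585.2,-81.7,52,170)"
```

```text
contact_force: [-0.1, 0.1, 0.4]
gripper_width: 0.0514
finger_force: 0.0
time: 40.2
tool_pos: [0.4655, -0.1999, 0.0485]
tool_rot: [[-0.94, 0.342, 0.002], [0.342, 0.94, -0.001], [-0.002, -0.001, -1.0]]
contact_force: [-0.8, 0.9, 6.5]
gripper_width: 0.015
finger_force: 40.3
contact_force: [-0.6, 0.0, -2.8]
gripper_width: 0.0151
finger_force: 39.3
pos [ 464.9 -199.5  169.3] yaw 70.0 q [-0.57  0.21 -0.2   1.15 -0.   -0.22] | shift [-72.6 151.9 117.4] turn 80.0 (or -100.0)
```

```bash
python3 -m jog '[-0.0145,0.0304,0,0,0, -0.0145,0.0304,0,0,0, -0.0145,0.0304,0,0,0, -0.0145,0.0304,0,0,0, -0.0145,0.0304,0,0,0]' |sed -n 2p;  for i in 1 2; do python3 -m jog '[0,0,0.004,8,0, 0,0,0.004,8,0, 0,0,0.004,8,0, 0,0,0.004,8,0, 0,0,0.004,8,0]' |tail -1; done
python3 - <<'E'
from h import *
plan(585.2,-81.7,53,170)
for n,P,f in cloud():
    for q in comps(P[(P[:,2]>.085)&(P[:,2]<.125)&(abs(P[:,0]-.585)<.08)&(abs(P[:,1]+.082)<.09)],60): print(n,len(q),rect(q))
    for q in comps(P[(P[:,2]>.037)&(P[:,2]<.05)&(abs(P[:,0]-.6)<.2)],60): print(n,'body',len(q),rect(q))
E
```

```text
tool_pos: [0.5854, -0.0805, 0.1679]
finger_force: 39.5
finger_force: 39.4
pos [584.7 -81.4 127.7] yaw -10.3 q [-0.28  0.37 -0.08  1.12 -0.    1.47] | shift [-0.3  0.6 74.7] turn -0.3 (or 179.7)
scene 778 ([587, -81], [90, 49], 78.9)
scene body 130 ([471, -412], [41, 25], 26.8)
scene body 370 ([566, -397], [88, 36], 8.7)
scene body 1502 ([622, -38], [221, 127], 80.8)
scene body 81 ([594, 282], [47, 16], 11.0)
scene body 209 ([606, 12], [46, 42], 53.4)
scene body 65 ([641, 133], [42, 17], 39.3)
scene body 1344 ([770, -200], [103, 67], 85.7)
scene body 94 ([753, 137], [50, 26], 41.7)
side 682 ([583, -80], [93, 47], 79.2)
side body 554 ([491, -409], [82, 36], 11.3)
side body 703 ([618, -37], [224, 125], 80.1)
side body 194 ([583, -393], [45, 24], 8.6)
side body 89 ([588, 19], [45, 19], 75.8)
side body 63 ([618, 132], [39, 15], -33.7)
side body 997 ([770, -199], [104, 72], 82.2)
```

Aligned; lower and release.

```bash
python3 -m jog '[0,0.0005,0.02,-0.5,0, 0,0,0.025,0,0, 0,0,0.02,0,0, 0,0,0.0095,0,0, 0,0,0,0,0]' |tail -4; python3 -m jog '[0,0,0,0,0.4, 0,0,0,0,0.4, 0,0,0,0,0.4, 0,0,-0.02,0,0.4, 0,0,-0.04,0,0.4]' |tail -2;python3 -m jog '[0,0,-0.04,0,0.6, 0,0,-0.03,0,0.6, 0,0,0,0,0.6, 0,0,0,0,0.6, 0,0,0,0,0.6]' |tail -2
python3 - <<'E'
from h import *
find(.058,.082,60,40)
plan(525.5,-403,66,13)
for n in('scene','side'): save(cam(n),n+'2.png')
for n,P,f in cloud():
    s=P[(P[:,2]>.009)&(P[:,2]<.02)&(abs(P[:,0]-.59)<.1)&(abs(P[:,1]-.28)<.085)]
    for q in comps(s,60): print('cassette',n,len(q),rect(q))
    s=P[(P[:,2]>.08)&(P[:,2]<.1)&(abs(P[:,0]-.525)<.08)&(abs(P[:,1]+.4)<.085)]
    for q in comps(s,60): print('valve',n,len(q),rect(q))
E
cd pics; python3 -c "
import cv2,numpy as np
a=cv2.imread('scene2.png')[100:340,120:520];b=cv2.imread('side2.png')[150:430,160:480]
cv2.imwrite('both.png',np.vstack([cv2.resize(a,(500,300)),cv2.resize(b,(343,300)).copy() if 0 else cv2.copyMakeBorder(cv2.resize(b,(343,300)),0,0,0,157,0)]))"
```

```text
tool_rot: [[0.163, 0.987, 0.0], [0.987, -0.163, -0.0], [-0.0, 0.0, -1.0]]
contact_force: [0.3, 0.7, -1.3]
gripper_width: 0.0152
finger_force: 40.5
gripper_width: 0.0338
finger_force: 0.0
gripper_width: 0.0513
finger_force: 0.0
scene 229 [588, -81] [51, 20] 80.3
scene 84 [605, 14] [20, 19] -55.9
scene 72 [627, 463] [24, 15] 42.3
scene 108 [638, 136] [39, 22] 37.8
scene 234 [639, -96] [50, 19] 81.4
scene 152 [653, -22] [32, 20] 77.8
scene 155 [662, 31] [33, 20] 81.6
scene 134 [763, 126] [59, 57] -72.0
side 193 [585, -80] [55, 18] 80.3
side 76 [600, 14] [21, 17] 58.4
side 58 [614, 465] [24, 17] -36.0
side 117 [621, 137] [40, 24] -39.7
side 198 [634, -96] [52, 18] 81.7
side 119 [650, -21] [34, 17] 75.7
side 105 [657, 31] [35, 16] 80.0
pos [585.1 -81.4 181.8] yaw -9.5 q [-0.28  0.35  0.02  1.25 -0.    1.46] | shift [-327.    -5.5  115.8] turn -22.5 (or 157.5)
cassette scene 1318 ([593, 281], [124, 95], 9.4)
valve scene 248 ([527, -403], [64, 17], -76.5)
cassette side 733 ([589, 281], [123, 92], 9.5)
valve side 371 ([524, -403], [63, 16], -77.8)
```

View pics/both.png

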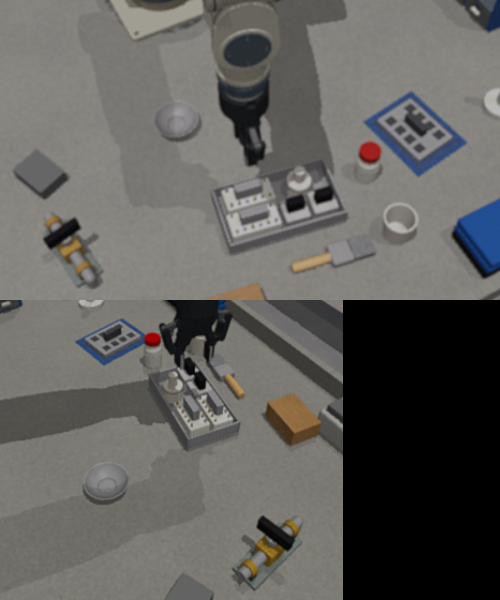

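Everything is loaded: the cassette lies on the blue mat (scene crop 415,130) and all five pieces stand in the tray (scene crop around 280,205). Now the valve.

```bash
python3 -m jog '[-0.0409,-0.0007,0,0,0.6, -0.0409,-0.0007,0,0,0.6, -0.0409,-0.0007,0,0,0.6, -0.0409,-0.0007,0,0,0.6, -0.0409,-0.0007,0,0,0.6]' |sed -n 2p; python3 -m jog '[-0.0409,-0.0007,0,0,0.6, -0.0409,-0.0007,0,0,0.6, -0.0409,-0.0007,0,0,0.6, 0,0,0,-7.5,0.6, 0,0,0,-7.5,0.6]' |sed -n 2p;  python3 -m jog '[0,0,0.015,-7.5,0.6, 0,0,0.015,0,0.6, 0,0,0,0,0.6, 0,0,0,0,0.6, 0,0,0,0,0.6]' |tail -1
python3 -c "
from h import *
plan(525.5,-403,62,13)"
```

```text
tool_pos: [0.5478, -0.2839, 0.1827]
tool_pos: [0.5255, -0.404, 0.1823]
finger_force: 0.0
pos [ 526.1 -403.4  153.4] yaw 13.0 q [-0.78  0.48  0.16  1.25  0.    0.56] | shift [ 0.6 -0.5 91.4] turn -0.0 (or 180.0)
```

```bash
python3 -m jog '[0,0,0.02,0,0.6, 0,0,0.03,0,0.6, 0,0,0.03,0,0.6, 0,0,0.011,0,0.6, 0,0,0,0,0.6]' |tail -3
 python3 -m jog '[0,0,0,0,0, 0,0,0,0,0, 0,0,0,0,0, 0,0,0,0,0, 0,0,0,0,0]' 40; for i in 1 2; do python3 -m jog '[0,0,0,-5,0, 0,0,0,-5,0, 0,0,0,-5,0, 0,0,0,-5.5,0, 0,0,0,0,0]'|tail -4;done
python3 -c "
from h import *
plan(525.5,-403,62,54)"
```

```text
contact_force: [-0.5, -0.5, 0.9]
gripper_width: 0.0512
finger_force: 0.0
time: 48.1
tool_pos: [0.5257, -0.4042, 0.0642]
tool_rot: [[-0.224, 0.974, 0.001], [0.974, 0.224, -0.003], [-0.003, 0.0, -1.0]]
contact_force: [-7.0, 0.1, 10.9]
gripper_width: 0.0133
finger_force: 59.1
tool_rot: [[-0.553, 0.833, 0.002], [0.833, 0.553, -0.003], [-0.003, -0.0, -1.0]]
contact_force: [-4.3, 0.2, 9.9]
gripper_width: 0.0134
finger_force: 59.1
tool_rot: [[-0.81, 0.587, 0.002], [0.587, 0.81, -0.002], [-0.003, -0.0, -1.0]]
contact_force: [-3.6, 1.6, 10.4]
gripper_width: 0.0133
finger_force: 59.0
pos [ 526.3 -403.7   64.2] yaw 54.1 q [-0.78  0.53  0.01  1.05  0.   -0.15] | shift [1.1 0.1 2.2] turn 0.1 (or -179.9)
```

```bash
python3 -m jog '[0,0,0,0,0.6, 0,0,0,0,0.6, 0,0,0,0,0.6, 0,0,-0.03,0,0.6, 0,0,-0.04,0,0.6]' |tail -2; for i in 1 2 3; do python3 -m jog '[0,-0.02,-0.012,0,0.6, 0,-0.02,-0.012,0,0.6, 0,-0.02,-0.012,0,0.6, 0,-0.01,0,0,0.6, 0,0,0,0,0.6]' |tail -2;done
python3 - <<'E'
from h import *
find(.058,.082,60,40)
save(cam('scene'),'scene3.png');save(cam('side'),'side3.png')
for n,P,f in cloud():
    s=P[(P[:,2]>.08)&(P[:,2]<.1)&(abs(P[:,0]-.525)<.08)&(abs(P[:,1]+.4)<.085)]
    for q in comps(s,60): print('valve',n,len(q),rect(q))
    s=P[(P[:,2]>.009)&(P[:,2]<.02)&(abs(P[:,0]-.59)<.1)&(abs(P[:,1]-.28)<.085)]
    for q in comps(s,60): print('cassette',n,len(q),rect(q))
    s=P[(P[:,2]>.026)&(P[:,2]<.050)&(abs(P[:,0]-.525)<.1)&(abs(P[:,1]+.403)<.08)]
    for q in comps(s,60): print('pipe',n,len(q),rect(q),q.mean(0).round(3))
E
```

```text
gripper_width: 0.0518
finger_force: 0.0
gripper_width: 0.0515
finger_force: 0.0
gripper_width: 0.0512
finger_force: 0.0
gripper_width: 0.0511
finger_force: 0.0
scene 225 [588, -81] [50, 21] 82.3
scene 86 [604, 14] [21, 18] 17.6
scene 73 [626, 463] [23, 14] 34.0
scene 101 [639, 137] [40, 22] 43.1
scene 235 [639, -96] [50, 19] 80.6
scene 151 [654, -22] [33, 19] 78.2
scene 156 [662, 31] [32, 20] 78.5
scene 139 [763, 126] [58, 58] -67.8
side 193 [584, -80] [52, 17] 80.7
side 77 [600, 14] [19, 17] 56.2
side 194 [635, -96] [53, 18] 79.6
side 121 [650, -22] [35, 17] 78.0
valve scene 232 ([527, -403], [65, 17], -35.4)
cassette scene 1318 ([593, 281], [122, 94], 9.8)
pipe scene 157 ([471, -412], [45, 27], 21.1) [ 0.472 -0.413  0.04 ]
pipe scene 461 ([561, -398], [106, 36], 8.2) [ 0.565 -0.396  0.04 ]
valve side 363 ([524, -403], [65, 15], -35.4)
cassette side 303 ([555, 275], [92, 55], -79.5)
pipe side 747 ([496, -407], [96, 36], 9.3) [ 0.493 -0.411  0.041]
pipe side 160 ([587, -390], [30, 29], 23.4) [ 0.587 -0.393  0.039]
```

View pics/scene3.png

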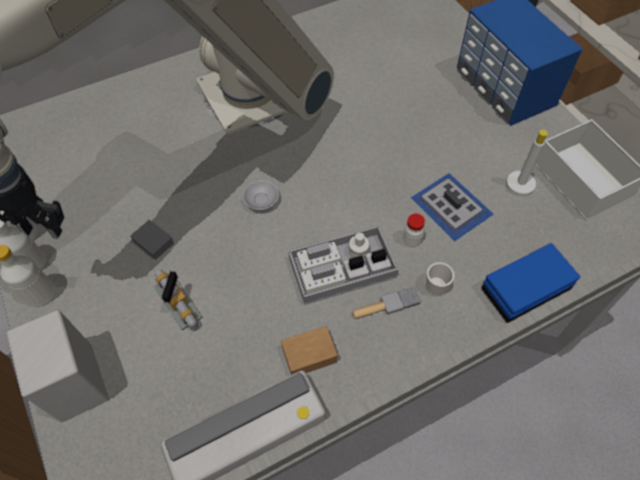

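The scene picture shows the cassette on the mat (452,204), all five pieces in the tray (343,262), and the handle at about 45° to the pipe (170,287).

```bash
python3 -c "
from h import *
o=r.get_obs(); print(o['contact_force'],o['tool_pos'],o['time'],np.abs(o['joint_velocities']).max()); 
if np.linalg.norm(o['contact_force'])<3: print(r.job_done())"
```

```text
[0.32165548 0.10557475 0.26931754] [ 0.40284166 -0.57259445  0.23961358] 52.15 0.004640436356174113
the job is handed in; nothing more can be done
None
```

I handed the job in after 52 s of robot time: the cassette is centred and square on the mat, all five pieces I found (two bur blocks, two canisters, one jar) stand in the tray, and the valve measured about 45° open. `job_done()` returned no verdict.

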